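Seat a lathe tool under the hold-down lip and keep it pressed home

TASK

Pick up the slim brazed lathe tool from the bench and push its plain shank end, level, into the pocket under the lip of the bolted-down tool holder, feeling it press back the spring stop until it is fully home. Finish while still holding the tool pressed home, ready for the clamp screws to be tightened: do not let go. Do not ram it, and leave the wrench, the thick tool and the jar where they are.

Things in the scene. Friction and masses are not known exactly. Their poses are not given: they have to be found in the camera images.
- lathe_tool: Slim grey bar-shaped lathe tool, 140 mm long (x), 20 wide, 22 tall, about 0.4 kg, lying right way up on the bench. Origin: centre of its underside. +x points to the plain shank end (at first away from the robot, within 0.5 rad), -x to the cutting end with a small dark tip. Full 20 x 22 section from x = -30 to +70 mm; from -30 to -70 a neck, 16 wide, hollow beneath. Balances near x = +8 mm.
- shank_end (a point): Centre of the end face of the lathe tool's shank: 70 mm along the tool's +x and 11 mm above its underside.
- tool_pocket: Grey holder bolted to the bench: foot 100 x 90 x 10 mm, body 55 wide, 62 tall, screw heads on top to 70. Origin: centre of its underside, on the bench. +x, the way the tool goes in, points away from the robot within 0.35 rad. Pocket: open at x = -50 mm, 23 wide, floor 25 and lip underside 50 above the bench. Solid shoulders at x = -5 mm: fully home is the shank end against them, 45 mm in.
- pocket_mouth (a point): Middle of the pocket's open end: 50 mm along the holder's -x from its origin, 36 mm above the bench (the height of the shank end's centre when the tool lies on the pocket floor). The mouth flares by 4 mm on all four sides over its first 12 mm.
- stop_plunger (a joint): Spring stop in the pocket, slides along the holder's +x: 0 = fully out, its face 35 mm behind the mouth; 0.010 m = tool against the shoulders, home. Pushes back with 4 N at first, 9 N at home, and drives the tool out if it is not held. Its 8 mm thick tail pin comes out of the holder's back as the stop is pressed.
- wrench: Bystander: a loose steel wrench about 180 mm long lying flat on the bench, under 10 mm high. Origin: middle of its underside.
- thick_tool: Bystander: a loose, much thicker lathe tool, 120 x 36 x 34 mm, too thick for the pocket. Origin: centre of its underside.
- paste_jar: Bystander: a loose white jar with a black cap, 60 mm across and 60 mm tall. Origin: centre of its underside.
Not all that is in view belongs to the job. Leave any green or orange look-alike of the lathe_tool alone.

How it is judged:
By the outcome, as a careful person would: the job done as asked, in the order asked, and still so for the second after the job is handed in, while the arm keeps its last pose, push and grip.
It also fails if it takes over 51 s, if anything falls off the work surface, if the arm or the gripper's body presses on something with over 40 N, if the wrist force passes 120 N, or if a joint passes its speed limit or range.

ROBOT

A 7-joint arm with a two-finger parallel gripper is mounted at the origin on the work surface. World frame = base frame: x ahead of the robot, y to its left, z up, the work surface at z = 0. Lengths are in m, angles in rad, forces in N, time in s.
With the tool pointing down it reaches from about 0.35 to 0.9 m from the base axis. Payload 19.9 kg.
Tool frame: the origin (TCP) lies at the very end of the fingers, on their centre line; the grasp point (between the pads) lies 19 mm behind it; z points along the fingers, y is the line along which they close (so a half turn about z gives the same grasp; the last joint's range is limited). The gripper opens to 85 mm and grips with 20 to 120 N. Pads are 22 mm wide; open, the fingers measure 114 mm over their backs; the gripper's body (76 mm by 85 mm) begins 54 mm behind the grasp point. The pads swing forward as they close: fully open they stand 13 mm farther back than shut.
Start: joints at [1.171, 0.417, -0.01, 1.614, 0.005, 1.111, -0.053], TCP at [0.219, -0.585, 0.231] pointing down, gripper open.
Joint ranges: [-2.81, 2.81], [-0.39, 2.02], [-1.27, 1.25], [0.06, 2.57], [-1.19, 4.33], [0.19, 2], [-2.82, 2.82]. Speed limits (rad/s): [1.89, 1.89, 2.39, 2.39, 3.01, 3.01, 3.01].

INTERFACE

Orientations are given as a unit quaternion [w, x, y, z].
In Python, from plant import state, read_camera, finish_job, look_for, cut_out gives the robot as it stands.
- The arm moves only by the tool apply_moves, never from a script. Its argument "series" is one flat list of numbers, 7 for each row, row after row: the shift along the world's x, y, z in mm, then the turn, a rotation vector about the world's x, y, z in rad, then the opening, from 0 (shut) to 1 (fully open). In form: [tx, ty, tz, rx, ry, rz, fingers, tx, ty, tz, rx, ry, rz, fingers, ...]. A call has 1 to 8 rows; each row shifts and turns the commanded pose from where the row before left it; what a row does not reach is not made up. A row lasts 1/10 s, in which the tool goes at most 50 mm and 8.59 degrees, less where a joint would pass 70% of its speed; a pose out of reach is approached as far as the arm can. A call with a gripper value outside its range is refused whole. The fingers move at their own pace and stop on an object; "squeeze" is the grip in N (left out, the last holds). Time passes only in rows, so rows that do not move let the fingers close. It gives the time, the measured TCP pose, the force, the opening and the grip force at its end, in the units of the state.
- state(): the state, without advancing time (a new reading comes with each control period).
- read_camera(name): name is "scene" or "top" or "wrist"; returns a dict with "frame" (420x560x3 uint8, red, green, blue), "camera_matrix" (3x3 intrinsics, pixels), "D" ([k1, k2, p1, p2, k3] as OpenCV has them; the pictures are not rectified), "extrinsics" (4x4, takes a point from world to camera coordinates); the wrist camera has in their place "hand_eye" (4x4, takes a point from camera to tool coordinates, whose origin is the TCP and whose axes are the flange's). Camera axes: x right, y up, looking along -z (the intrinsics and any distortion apply to the point x, -y, -z); pixel columns grow to the right and rows downward; lengths in m; the calibration is good to about 2 mm. A picture is of the moment at which its call begins: read the wrist's pose just before it. There is no depth.
- finish_job(): hands the job in; it is judged then, once.
Trained networks look in the newest picture that a camera, given by its name, has taken for a name from the list of things; names that differ only in an ending like _2 or _b are one class to them, and where a whole thing is asked for, a point or a joint stands for the part that bears it (a point fixed in the world has none). Each returns a list of dicts, best first, with "conf" (0 to 1); they miss things now and then, are a little off and sometimes report something else, mostly with a low value. They report only what shows in the picture. A call takes as long as a camera call. They do not tell look-alikes from the thing itself.
- look_for(camera, label): "at" ([x, y, z] in m, in the coordinates of the camera as it stood for that picture, good to about 4 mm: the middle of the surface that is visible of it).
- cut_out(camera, label): "mask" (420x560 bool, what is visible of it).
The state is a dict: "t": time; "joint_positions": joint angles; "dq": joint speeds; "joint_efforts": joint torques, N m; "ee_pos": TCP position; "tcp_rot": TCP orientation; "ft_force": force on the tool from outside, world axes, zero at the start; "torque": the same for the moment, N m; "finger_gap": opening from 0.0 (shut) to 1.0 (fully open); "gripper_force": force on a finger pad.
Only numpy, scipy, OpenCV 4.12 (cv2) and the standard library are available. Lean on these libraries where they do the work, as an engineer would, in place of code of your own. Each camera call takes 0.05 s, during which the arm holds its last target. There are 200 camera calls.

## Working session

There is one attempt and no reset: what is moved stays moved. The work goes in short steps, Python scripts to look and compute and a tool call to move; the robot and the scene stay as the last step left them, time stands still between calls to the robot, and variables do not carry over. Pictures are saved under pics/ and viewed, at most 10 in all, crops included, and the job is handed in when it is done.

Besides the shell and the picture viewer there is one more tool, called by a JSON object that holds its "fn" and its "kwargs", one argument or row to a line. apply_moves: Moves the arm, as the interface text tells. Its arguments: {"type":"object","properties":{"series":{"type":"array","items":{"type":"number"}},"squeeze":{"type":"number"}},"required":["series"]}

```bash
mkdir -p pics; ls
cat > h.py <<'E'
import numpy as np, cv2
from plant import state, read_camera, finish_job, look_for, cut_out
from scipy.spatial.transform import Rotation as R
def Rq(q): return R.from_quat([q[1],q[2],q[3],q[0]])
def cam(name):
    s=state(); c=read_camera(name)
    if name=='wrist':
        T=np.eye(4); T[:3,:3]=Rq(s['tcp_rot']).as_matrix(); T[:3,3]=s['ee_pos']
        c['c2w']=T@np.array(c['hand_eye'])
    else: c['c2w']=np.linalg.inv(np.array(c['extrinsics']))
    c['K']=np.array(c['camera_matrix'],float); c['Dd']=np.array(c['D'],float); return c
def plane(c,px,z):
    u=cv2.undistortPoints(np.array(px,float).reshape(-1,1,2),c['K'],c['Dd'])[:,0]
    d=np.c_[u[:,0],-u[:,1],-np.ones(len(u))]@c['c2w'][:3,:3].T; o=c['c2w'][:3,3]
    return o+d*((z-o[2])/d[:,2])[:,None]
def proj(c,P):
    w=np.linalg.inv(c['c2w']); p=np.atleast_2d(P)@w[:3,:3].T+w[:3,3]
    p=p*[1,-1,-1]; return cv2.projectPoints(p,np.zeros(3),np.zeros(3),c['K'],c['Dd'])[0][:,0]
def save(c,n,crop=None,f=1):
    im=c['frame'][:,:,::-1]
    if crop: im=im[crop[1]:crop[3],crop[0]:crop[2]]
    cv2.imwrite('pics/'+n,cv2.resize(im,None,fx=f,fy=f,interpolation=cv2.INTER_CUBIC))
E
python3 - <<'E'
from h import *
s=state(); print(s)
a=cam('top'); L={}
for n in ['lathe_tool','tool_pocket','wrench','thick_tool','paste_jar']:
    for d in look_for('top',n): print('top',n,round(d['conf'],2),np.round(a['c2w']@np.r_[d['at'],1],3)[:3])
b=cam('scene')
for n in ['lathe_tool','tool_pocket','wrench','thick_tool','paste_jar']:
    for d in look_for('scene',n): print('scene',n,round(d['conf'],2),np.round(b['c2w']@np.r_[d['at'],1],3)[:3])
im=np.vstack([a['frame'],b['frame']])[:,:,::-1]
cv2.imwrite('pics/a.png',a['frame'][:,:,::-1]);cv2.imwrite('pics/b.png',b['frame'][:,:,::-1])
print(a['c2w'][:3,3],b['c2w'][:3,3])
E
```

```text
pics
{'t': 0.0, 'joint_positions': array([ 1.17151123,  0.41795449, -0.01027727,  1.61420311,  0.00467929,
        1.11070555, -0.0529398 ]), 'dq': array([ 1.57457151e-04,  1.95128918e-04, -1.83107711e-04, -5.44362664e-04,
        1.13690132e-03,  6.11769114e-05,  1.30252494e-03]), 'joint_efforts': array([ 6.02031014e-04, -8.64432263e+01,  6.79085590e-01, -4.34893370e+01,
        1.90135598e-02,  7.33332359e-03, -8.96440213e-06]), 'ee_pos': array([ 0.21872801, -0.58508803,  0.23066038]), 'tcp_rot': array([-6.04467183e-04,  9.84037977e-01,  1.77957501e-01, -1.52321846e-04]), 'ft_force': array([ 0.56427444, -1.50915072, -0.51201377]), 'torque': array([-0.01400423, -0.02027116, -0.03848269]), 'gripper_force': 0.0, 'finger_gap': 0.9981262791448116}
top lathe_tool 0.97 [ 0.325 -0.234  0.022]
top lathe_tool 0.91 [ 0.503 -0.208  0.02 ]
top lathe_tool 0.82 [ 0.473 -0.354  0.022]
top lathe_tool 0.65 [ 0.519 -0.068  0.022]
top tool_pocket 0.83 [0.649 0.059 0.06 ]
top wrench 0.57 [0.522 0.27  0.007]
top thick_tool 0.9 [ 0.688 -0.272  0.034]
top paste_jar 0.79 [0.671 0.298 0.06 ]
scene lathe_tool 0.77 [ 0.525 -0.197  0.021]
scene lathe_tool 0.77 [ 0.488 -0.341  0.019]
scene lathe_tool 0.61 [ 0.34  -0.233  0.017]
scene lathe_tool 0.57 [ 0.525 -0.063  0.022]
scene tool_pocket 0.61 [0.681 0.065 0.049]
scene wrench 0.69 [0.538 0.274 0.007]
scene thick_tool 0.95 [ 0.696 -0.263  0.03 ]
scene thick_tool 0.64 [ 0.523 -0.197  0.019]
scene paste_jar 0.88 [0.695 0.301 0.045]
[ 0.45406043 -0.02305809  1.07276956] [1.3201212  0.12345493 0.6069683 ]
```

View pics/a.png

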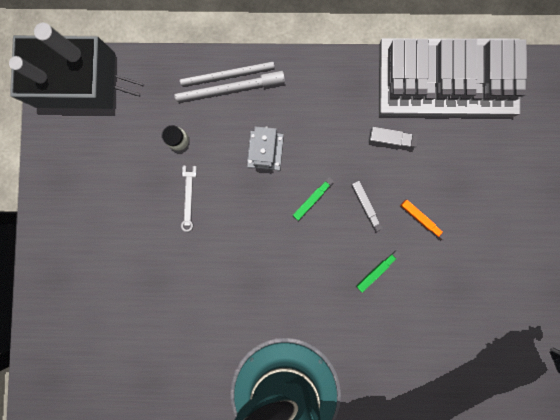

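View pics/b.png

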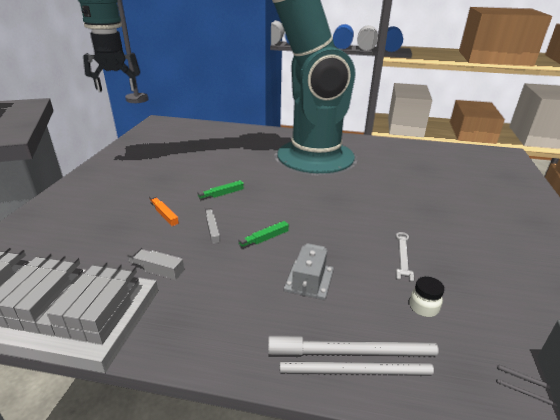

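The top picture shows the grey lathe tool at about (366,205), with its dark tip at (377,228) and its shank at (357,184). The holder is at (264,147). The green and orange bars are look-alikes. In the scene view the grey tool is at (212,226) and the holder at (310,268). I'll move closer for the measurement.

{"fn": "apply_moves", "kwargs": {
  "series": [20,32,10,0,0,0,1,20,32,10,0,0,0,1,20,32,10,0,0,0,1,20,32,10,0,0,0,1,20,32,10,0,0,0,1,20,32,10,0,0,0,1,20,32,10,0,0,0,1,20,32,10,0,0,0,1]
}}

```text
t: 1.4
ee_pos: [0.3795, -0.328, 0.3119]
tcp_rot: [0.0, 0.984, 0.178, 0.0]
ft_force: [1.8, 0.0, -0.6]
finger_gap: 1.004
gripper_force: 0.0
```

{"fn": "apply_moves", "kwargs": {
  "series": [20,32,0,0,0,0,1,20,32,0,0,0,0,1,20,32,0,0,0,0,1,20,32,0,0,0,0,1,0,0,0,0,0,0,1,0,0,0,0,0,0,1]
}}

```text
t: 2.0
ee_pos: [0.4591, -0.2009, 0.3113]
tcp_rot: [-0.0, 0.984, 0.179, -0.0]
ft_force: [-1.2, -0.0, -0.4]
finger_gap: 0.998
gripper_force: 0.0
```

Run:
```python
from h import *
s=state(); print(s['t'],s['ee_pos'],s['tcp_rot'],s['ft_force'])
c=cam('wrist'); save(c,'w1.png'); print(c['c2w'])
for n in ['lathe_tool','tool_pocket']:
    for d,m in zip(look_for('wrist',n),cut_out('wrist',n)):
        print(n,d['conf'],np.round(c['c2w']@np.r_[d['at'],1],3)[:3])
        ys,xs=np.nonzero(m['mask']); print(m['conf'],xs.mean(),ys.mean(),np.round(c['frame'][m['mask']].mean(0)))
```

```text
2.0 [ 0.4591207 -0.2008603  0.3112871] [-3.30776607e-06  9.83902552e-01  1.78705814e-01 -1.91678415e-05] [-1.19050031 -0.04916497 -0.41671249]
[[ 0.35090419  0.89718074  0.26820321  0.52696615]
 [-0.93641052  0.33581727  0.10179442 -0.17433704]
 [ 0.00126072 -0.2868684   0.95796917  0.45367934]
 [ 0.          0.          0.          1.        ]]
lathe_tool 0.95 [ 0.33  -0.237  0.021]
0.94 192.13095238095238 84.27465986394557 [ 81. 190. 102.]
lathe_tool 0.9 [ 0.517 -0.066  0.021]
0.83 302.319391634981 136.12710483432917 [211. 211. 210.]
lathe_tool 0.89 [ 0.477 -0.347  0.026]
0.81 398.0656266810113 202.3674018289403 [226. 155.  69.]
lathe_tool 0.77 [ 0.509 -0.21   0.024]
0.77 276.34099412079104 269.3928380545163 [38. 95. 49.]
```

View pics/w1.png

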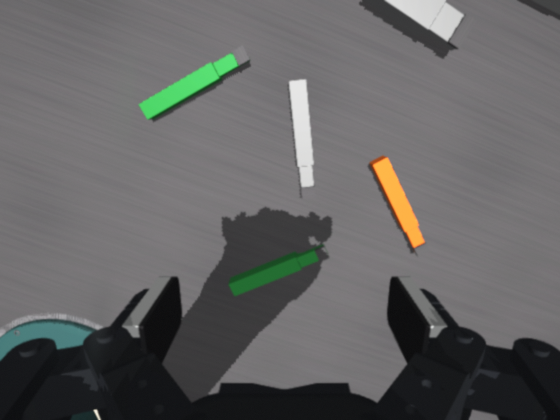

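The wrist picture shows the grey tool with its shank end at about (298,80), the neck at (306,176) and the tip near (304,193). Next I'll measure it on its top plane.

```bash
cat >> h.py <<'E'
def tool_pose(c,seed,z=0.022,thr=150):
    g=cv2.cvtColor(c['frame'],cv2.COLOR_RGB2GRAY); m=(g>thr).astype(np.uint8)
    n,lab=cv2.connectedComponents(m); m=(lab==lab[seed[1],seed[0]])
    ys,xs=np.nonzero(m); P=plane(c,np.c_[xs,ys],z)[:,:2]
    mu=P.mean(0); a=np.linalg.svd(P-mu,full_matrices=False)[2][0]
    if a[0]<0:a=-a
    for _ in range(3):
        n_=np.array([-a[1],a[0]]); u=(P-mu)@a; v=(P-mu)@n_
        bins=np.arange(u.max()-.09,u.max()-.008,.004)
        mid=[];w=[]
        for b in bins:
            k=(u>=b)&(u<b+.004); mid.append((v[k].max()+v[k].min())/2); w.append(v[k].max()-v[k].min())
        f=np.polyfit(bins+.002,mid,1); mu=mu+n_*np.polyval(f,0); a=a+n_*f[0]; a/=np.linalg.norm(a)
    e=np.percentile(u,99.7); 
    end=mu+a*e
    return end-a*.07,np.arctan2(a[1],a[0]),end,u.max()-u.min(),np.median(w)
E
python3 - <<'E'
from h import *
c=cam('wrist'); print(tool_pose(c,(300,120)))
c=cam('top')
d=plane(c,[(357,184),(366,205),(377,228)],.022); print(d)
print(tool_pose(c,(364,200),thr=130))
print(plane(c,[(255,127),(277,127),(274,167),(251,166)],.062))
E
```

```text
(array([ 0.50206167, -0.2083276 ]), np.float64(0.46930122775780303), array([ 0.56449359, -0.17666918]), np.float64(0.12602751346142213), np.float64(0.01978501594630648))
[[ 0.55916775 -0.18282788  0.022     ]
 [ 0.5038388  -0.20705431  0.022     ]
 [ 0.44368616 -0.23639181  0.022     ]]
(array([ 0.50257311, -0.21033527]), np.float64(0.47217723634882924), array([ 0.56491372, -0.17849742]), np.float64(0.11914960751265713), np.float64(0.0201137137408736))
[[0.69894088 0.08719258 0.062     ]
 [0.69960415 0.03026983 0.062     ]
 [0.59573875 0.03601247 0.062     ]
 [0.59747305 0.09534774 0.062     ]]
```

{"fn": "apply_moves", "kwargs": {
  "series": [11,-2,-36,0,0,0.028,0.7,11,-2,-36,0,0,0.028,0.7,11,-2,-36,0,0,0.028,0.7,10,-2,-36,0,0,0.027,0.7,0,0,-36,0,0,0,0.7,0,0,-36,0,0,0,0.7,0,0,-35,0,0,0,0.7,0,0,0,0,0,0,0.7]
}}

```text
t: 3.15
ee_pos: [0.4995, -0.2087, 0.0566]
tcp_rot: [-0.002, 0.973, 0.232, -0.003]
ft_force: [-0.2, 0.5, 0.3]
finger_gap: 0.697
gripper_force: 0.0
```

Run:
```python
from h import *
s=state(); print(s['t'],s['ee_pos'],s['tcp_rot'],s['ft_force'],s['finger_gap'])
c=cam('wrist'); save(c,'w2.png')
print(proj(c,[[.5645,-.1775,.022],[.502,-.2085,.022]]))
```

```text
3.15 [ 0.49945077 -0.20874251  0.05661695] [-0.00198873  0.97267526  0.23214647 -0.0026284 ] [-0.24170495  0.46269485  0.28500676] 0.6973126202099297
[[289.16233797 111.79259747]
 [287.68094939 247.32397444]]
```

View pics/w2.png

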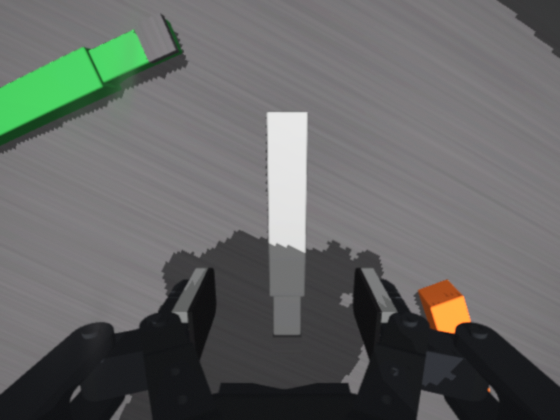

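The tool's shank end is at (287,112), where I predicted it, and it's centred between the fingers. I'll descend now.

{"fn": "apply_moves", "kwargs": {
  "series": [1,0,-15,0,0,0,0.6,1,0,-15,0,0,0,0.6,0,0,-10,0,0,0,0.6,0,0,-6,0,0,0,0.6,0,0,-3,0,0,0,0.6,0,0,0,0,0,0,0.6]
}}

```text
t: 3.8
ee_pos: [0.5038, -0.2094, 0.0111]
tcp_rot: [-0.0, 0.973, 0.232, -0.0]
ft_force: [-0.4, -0.4, 0.4]
finger_gap: 0.598
gripper_force: 0.0
```

{"fn": "apply_moves", "kwargs": {
  "series": [0,0,-4,0,0,0,0.5,0,0,-4,0,0,0,0.35,0,0,0,0,0,0,0.1,0,0,0,0,0,0,0,0,0,0,0,0,0,0,0,0,0,0,0,0,0],
  "squeeze": 90
}}

```text
t: 4.4
ee_pos: [0.5037, -0.2094, 0.0032]
tcp_rot: [-0.0, 0.973, 0.232, -0.0]
ft_force: [0.6, -0.7, -4.0]
finger_gap: 0.21
gripper_force: 88.0
```

{"fn": "apply_moves", "kwargs": {
  "series": [0,0,0,0,0,0,0,0,0,0,0,0,0,0,0,0,0,0,0,0,0]
}}

```text
t: 4.7
ee_pos: [0.5039, -0.2094, 0.0033]
tcp_rot: [-0.0, 0.973, 0.232, -0.0]
ft_force: [0.2, 0.2, -3.3]
finger_gap: 0.211
gripper_force: 88.0
```

{"fn": "apply_moves", "kwargs": {
  "series": [0,0,10,0,0,0,0,0,0,30,0,0,0,0,0,0,35,0,0,0,0,-4,20,35,0,0,-0.04,0,-4,30,35,0,0,-0.07,0,-4,32,0,0,0,-0.07,0,-4,32,0,0,0,-0.07,0,-4,32,0,0,0,-0.07,0]
}}

```text
t: 5.5
ee_pos: [0.4836, -0.0622, 0.1493]
tcp_rot: [0.0, 0.997, 0.073, 0.001]
ft_force: [1.6, 0.1, -4.8]
finger_gap: 0.208
gripper_force: 88.7
```

{"fn": "apply_moves", "kwargs": {
  "series": [-4,32,0,0,0,-0.07,0,-4,32,0,0,0,-0.07,0,-4,32,0,0,0,-0.07,0,-4,32,0,0,0,-0.01,0,0,10,0,0,0,0,0,0,0,0,0,0,0,0,0,0,0,0,0,0,0]
}}

```text
t: 6.2
ee_pos: [0.468, 0.0739, 0.1486]
tcp_rot: [0.0, 0.999, -0.036, 0.0]
ft_force: [0.0, -0.3, -3.8]
finger_gap: 0.207
gripper_force: 88.6
```

Run:
```python
from h import *
s=state(); print(s['t'],s['ee_pos'],s['tcp_rot'],s['ft_force'],s['finger_gap'])
c=cam('wrist'); save(c,'w3.png')
```

```text
6.2 [0.46797458 0.07389327 0.14857851] [ 1.25684098e-04  9.99364381e-01 -3.56483541e-02  1.13180297e-04] [ 0.01490399 -0.29743331 -3.77293817] 0.20695713864916887
```

View pics/w3.png

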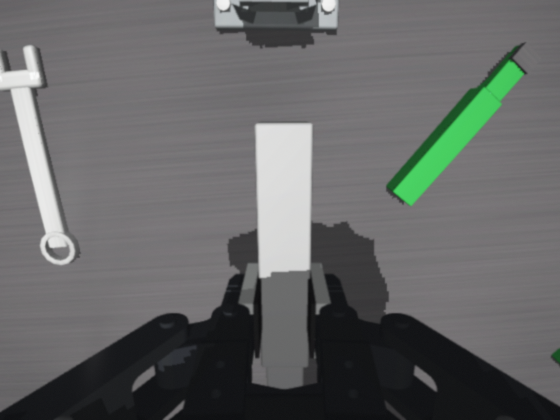

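The held tool's shank end is at (256–312,123). Only the front of the holder shows, at (277,15), so I'll go up for a full view.

{"fn": "apply_moves", "kwargs": {
  "series": [20,0,30,0,0,0,0,20,0,30,0,0,0,0,20,0,30,0,0,0,0,0,0,10,0,0,0,0,0,0,0,0,0,0,0,0,0,0,0,0,0,0,0,0,0,0,0,0,0]
}}

```text
t: 6.95
ee_pos: [0.5269, 0.0742, 0.2471]
tcp_rot: [0.0, 0.999, -0.036, -0.001]
ft_force: [-0.2, 0.2, -3.5]
finger_gap: 0.216
gripper_force: 89.1
```

Run:
```python
from h import *
s=state(); print(s['t'],s['ee_pos'],s['tcp_rot'],s['ft_force'],s['finger_gap'])
c=cam('wrist'); save(c,'w4.png',(150,0,450,220),2.6)
```

```text
6.95 [0.52691358 0.07417249 0.24705151] [ 1.94850046e-04  9.99362213e-01 -3.56955023e-02 -9.79555896e-04] [-0.16820232  0.19271563 -3.4873223 ] 0.21575468319612753
```

View pics/w4.png

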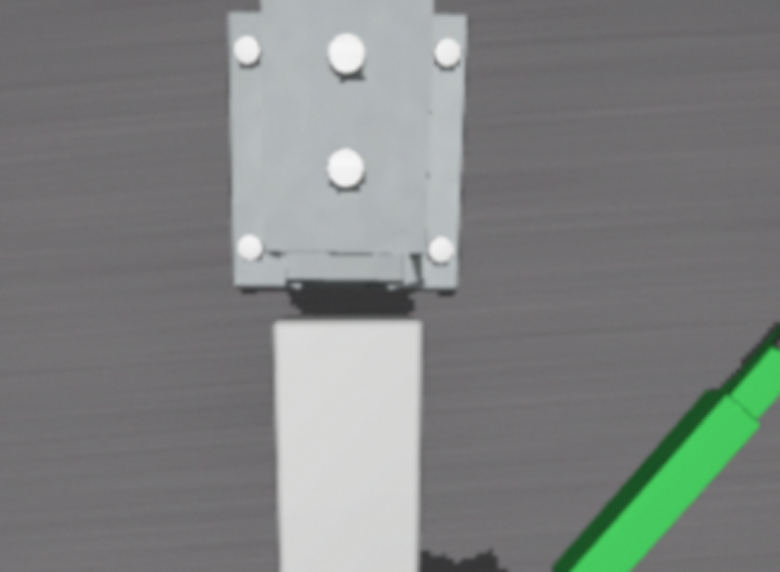

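The crop shows the whole foot, with corners at about (234,286), (457,291), (228,13) and (466,14). The two top screws are at (346,53) and (346,167), and the held tool's end is at (274–422,322).

Run:
```python
from h import *
c=cam('wrist')
px=lambda l:[((u+.5)/2.6-.5+150,(v+.5)/2.6-.5) for u,v in l]
F=plane(c,px([(234,286),(457,291),(466,14),(228,13)]),.010); print(F)
for i in range(4): d=F[(i+1)%4]-F[i]; print(np.hypot(*d[:2]),np.arctan2(d[1],d[0]))
print('foot ctr',F.mean(0))
print('screws',plane(c,px([(346,167),(346,53)]),.070))
print('body',plane(c,px([(262,252),(430,252),(434,0),(260,0)]),.062))
tz=.0257-.0033+.2471-.003
print('tool end', plane(c,px([(274,322),(422,322)]),c and .2471-.0033+.022))
s=state(); print(s['ee_pos'])
t=cam('top')
import cv2
save(t,'t2.png',(235,110,300,180),8)
```

```text
[[0.60324053 0.11493933 0.01      ]
 [0.5949553  0.02696232 0.01      ]
 [0.69422489 0.01929787 0.01      ]
 [0.70088834 0.10710961 0.01      ]]
0.0883662729591287 -1.6646943507096559
0.09956502488091881 -0.07705561781844214
0.08806420071499335 1.4950580970403644
0.09796120801124632 3.0615805991943255
foot ctr [0.64832726 0.06707728 0.01      ]
screws [[0.63698764 0.06788731 0.07      ]
 [0.67066451 0.06542451 0.07      ]]
body [[0.61309514 0.09815615 0.062     ]
 [0.60899427 0.04144444 0.062     ]
 [0.68601149 0.03623735 0.062     ]
 [0.68998838 0.09146834 0.062     ]]
tool end [[0.59591487 0.0798836  0.2658    ]
 [0.59452387 0.06065357 0.2658    ]]
[0.52720978 0.07442271 0.24738035]
```

View pics/t2.png

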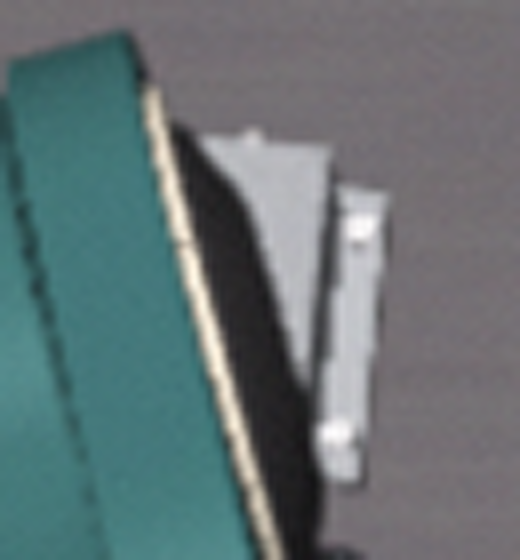

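{"fn": "apply_moves", "kwargs": {
  "series": [-17,3,-20,0,0,-0.006,0,0,0,-35,0,0,0,0,0,0,-35,0,0,0,0,0,0,-35,0,0,0,0,0,0,-35,0,0,0,0,0,0,-30,0,0,0,0,0,0,-15,0,0,0,0,0,0,0,0,0,0,0]
}}

```text
t: 7.9
ee_pos: [0.5094, 0.0775, 0.0412]
tcp_rot: [0.0, 0.999, -0.038, -0.002]
ft_force: [0.2, 0.2, -3.9]
finger_gap: 0.211
gripper_force: 88.8
```

{"fn": "apply_moves", "kwargs": {
  "series": [0,0,0,0,0,0,0,0,0,0,0,0,0,0]
}}

```text
t: 8.1
ee_pos: [0.5115, 0.0778, 0.0443]
tcp_rot: [-0.0, 0.999, -0.039, 0.001]
ft_force: [0.7, 0.4, -3.2]
finger_gap: 0.212
gripper_force: 88.8
```

Run:
```python
from h import *
s=state(); print(s['t'],s['ee_pos'],s['tcp_rot'],s['ft_force'],s['torque'])
c=cam('wrist'); save(c,'w5.png',(150,0,450,220),2.6)
b=cam('scene'); p=proj(b,[.598,.071,.036])[0]; print(p)
M=np.array([.5984,.0709]);a=np.array([np.cos(-.077),np.sin(-.077)])
for z in(.010,):print(np.round(proj(c,[[*(M+a*0+np.array([-a[1],a[0]])*k),z] for k in (-.045,.045)]),1))
x,y=int(p[0]),int(p[1])
cv2.imwrite('pics/s5.png',cv2.resize(b['frame'][y-55:y+55,x-75:x+75,::-1],None,fx=5,fy=5,interpolation=cv2.INTER_CUBIC))
```

```text
8.1 [0.51153506 0.07775528 0.04434901] [-1.80585103e-04  9.99256161e-01 -3.85545310e-02  8.00653174e-04] [ 0.6688152   0.43794773 -3.20817259] [-0.00686399 -0.00207543 -0.01541992]
[314.44644272 253.31085357]
[[381.1  78.8]
 [190.1  79. ]]
```

View pics/w5.png

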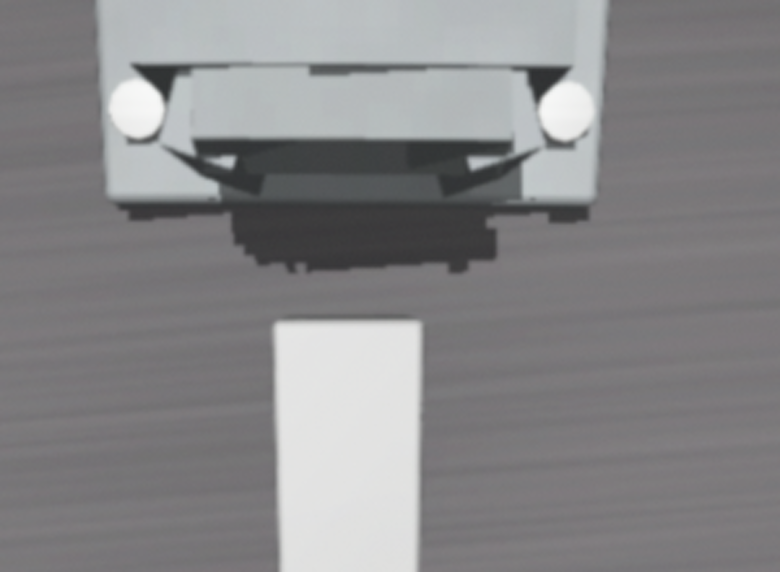

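The tool axis at its end (348,322) sits about 0.7 mm left of the holder axis (353), and its yaw is about 0.005 off. I'll correct both and lower to pocket height.

{"fn": "apply_moves", "kwargs": {
  "series": [0,-0.4,-8,0,0,-0.005,0,0,0,-6.5,0,0,0,0,0,0,0,0,0,0,0,0,0,0,0,0,0,0,0,0,0,0,0,0,0]
}}

```text
t: 8.7
ee_pos: [0.5109, 0.0773, 0.0288]
tcp_rot: [-0.0, 0.999, -0.041, -0.0]
ft_force: [-0.1, 0.4, -3.4]
finger_gap: 0.212
gripper_force: 88.9
```

{"fn": "apply_moves", "kwargs": {
  "series": [6,-0.5,1,0,0,0,0,6,-0.5,0,0,0,0,0,6,-0.5,0,0,0,0,0,4,-0.3,0,0,0,0,0,3,-0.25,0,0,0,0,0,3,-0.25,0,0,0,0,0,0,0,0,0,0,0,0]
}}

```text
t: 9.4
ee_pos: [0.5392, 0.0749, 0.0297]
tcp_rot: [-0.0, 0.999, -0.041, 0.0]
ft_force: [-0.8, 0.7, -3.5]
finger_gap: 0.207
gripper_force: 88.9
```

Run:
```python
from h import *
s=state(); print(s['t'],s['ee_pos'],s['tcp_rot'],s['ft_force'],s['torque'])
c=cam('wrist'); save(c,'w6.png',(150,0,450,220),2.6)
```

```text
9.4 [0.53915477 0.07486253 0.02971516] [-5.88789181e-05  9.99152894e-01 -4.11520413e-02  1.74752301e-05] [-0.75176833  0.69683453 -3.49543351] [-0.01317214  0.04730757  0.00531071]
```

View pics/w6.png

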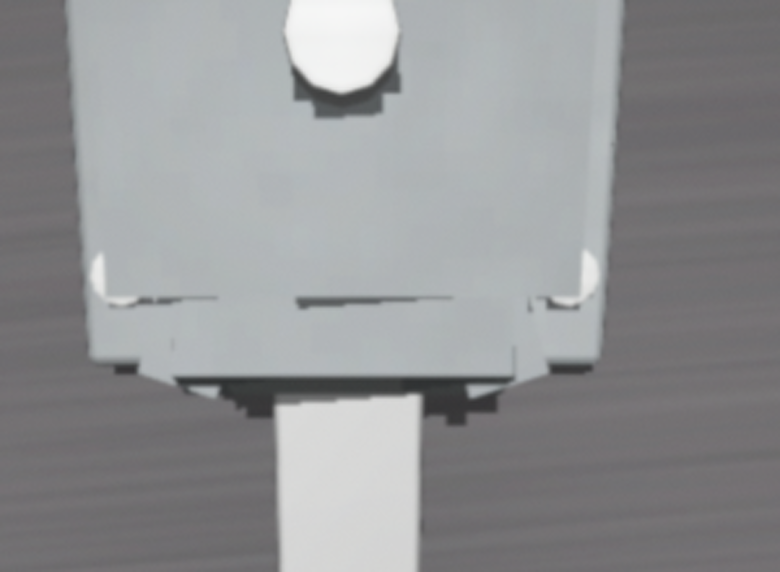

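The shank has entered under the lip at (276–421,395). It's centred to within 0.3 mm of the holder axis (346), so I'll push on gently.

{"fn": "apply_moves", "kwargs": {
  "series": [3,0,0,0,0,0,0,3,-0.1,0,0,0,0,0,3,-0.25,0,0,0,0,0,3,-0.25,0,0,0,0,0,0,0,0,0,0,0,0]
}}

```text
t: 9.95
ee_pos: [0.5513, 0.0743, 0.0298]
tcp_rot: [-0.0, 0.999, -0.041, 0.0]
ft_force: [-0.1, -0.5, -2.9]
finger_gap: 0.209
gripper_force: 88.9
```

No contact force, and the tool is about 21 mm in.

{"fn": "apply_moves", "kwargs": {
  "series": [3,-0.25,0,0,0,0,0,3,-0.25,0,0,0,0,0,3,-0.25,0,0,0,0,0,2,-0.15,0,0,0,0,0,0,0,0,0,0,0,0]
}}

```text
t: 10.45
ee_pos: [0.5621, 0.0734, 0.0297]
tcp_rot: [-0.0, 0.999, -0.041, 0.0]
ft_force: [-0.4, 0.1, -3.2]
finger_gap: 0.207
gripper_force: 88.9
```

{"fn": "apply_moves", "kwargs": {
  "series": [2,-0.16,0,0,0,0,0,2,-0.16,0,0,0,0,0,2,-0.16,0,0,0,0,0,0,0,0,0,0,0,0]
}}

```text
t: 10.85
ee_pos: [0.5676, 0.0729, 0.0296]
tcp_rot: [0.0, 0.999, -0.041, -0.0]
ft_force: [-5.7, 0.1, -2.3]
finger_gap: 0.208
gripper_force: 89.1
```

The spring is felt at about 5.7 N, so I'll continue slowly to the hard stop.

{"fn": "apply_moves", "kwargs": {
  "series": [1.5,-0.12,0,0,0,0,0,1.5,-0.12,0,0,0,0,0,1,-0.08,0,0,0,0,0,0,0,0,0,0,0,0]
}}

```text
t: 11.25
ee_pos: [0.5712, 0.0726, 0.0295]
tcp_rot: [0.0, 0.999, -0.041, -0.001]
ft_force: [-6.7, 0.3, -1.2]
finger_gap: 0.212
gripper_force: 89.2
```

{"fn": "apply_moves", "kwargs": {
  "series": [1,-0.08,0,0,0,0,0,0,0,0,0,0,0,0]
}}

```text
t: 11.45
ee_pos: [0.5721, 0.0726, 0.0295]
tcp_rot: [0.0, 0.999, -0.041, -0.001]
ft_force: [-7.0, 0.7, -0.9]
finger_gap: 0.211
gripper_force: 89.2
```

{"fn": "apply_moves", "kwargs": {
  "series": [1,-0.08,0,0,0,0,0,0,0,0,0,0,0,0]
}}

```text
t: 11.65
ee_pos: [0.5731, 0.0725, 0.0295]
tcp_rot: [0.0, 0.999, -0.041, -0.001]
ft_force: [-8.1, 0.5, -0.7]
finger_gap: 0.207
gripper_force: 89.3
```

{"fn": "apply_moves", "kwargs": {
  "series": [0.8,-0.06,0,0,0,0,0,0,0,0,0,0,0,0]
}}

```text
t: 11.85
ee_pos: [0.5738, 0.0724, 0.0295]
tcp_rot: [0.0, 0.999, -0.041, -0.001]
ft_force: [-7.4, -0.2, 0.1]
finger_gap: 0.214
gripper_force: 89.3
```

{"fn": "apply_moves", "kwargs": {
  "series": [0.8,-0.06,0,0,0,0,0,0,0,0,0,0,0,0]
}}

```text
t: 12.05
ee_pos: [0.5746, 0.0724, 0.0295]
tcp_rot: [0.0, 0.999, -0.041, -0.001]
ft_force: [-8.3, -0.6, 0.2]
finger_gap: 0.212
gripper_force: 89.3
```

{"fn": "apply_moves", "kwargs": {
  "series": [0.7,-0.05,0,0,0,0,0,0,0,0,0,0,0,0]
}}

```text
t: 12.25
ee_pos: [0.575, 0.0723, 0.0295]
tcp_rot: [0.0, 0.999, -0.041, -0.001]
ft_force: [-9.7, 0.6, 1.0]
finger_gap: 0.215
gripper_force: 89.4
```

{"fn": "apply_moves", "kwargs": {
  "series": [0.7,-0.05,0.2,0,0,0,0,0,0,0,0,0,0,0]
}}

```text
t: 12.45
ee_pos: [0.5751, 0.0723, 0.0294]
tcp_rot: [0.0, 0.999, -0.041, -0.002]
ft_force: [-13.1, 0.9, 1.8]
finger_gap: 0.208
gripper_force: 89.5
```

{"fn": "apply_moves", "kwargs": {
  "series": [0.7,-0.05,0,0,0,0,0,0,0,0,0,0,0,0]
}}

```text
t: 12.65
ee_pos: [0.5751, 0.0724, 0.0293]
tcp_rot: [0.0, 0.999, -0.041, -0.002]
ft_force: [-18.1, 1.6, 3.8]
finger_gap: 0.212
gripper_force: 89.9
```

The tool has stopped dead at x = 0.5751 while the force rises to 18 N, 10 mm after first spring contact. I'll check it holds and take one last look.

{"fn": "apply_moves", "kwargs": {
  "series": [0,0,0,0,0,0,0,0,0,0,0,0,0,0,0,0,0,0,0,0,0,0,0,0,0,0,0,0,0,0,0,0,0,0,0]
}}

```text
t: 13.15
ee_pos: [0.5751, 0.0724, 0.0293]
tcp_rot: [0.0, 0.999, -0.041, -0.002]
ft_force: [-17.0, 0.5, 3.8]
finger_gap: 0.208
gripper_force: 89.9
```

Run:
```python
from h import *
s=state(); print(s['t'],s['ee_pos'],Rq(s['tcp_rot']).as_matrix()[:,2],s['ft_force'],s['torque'])
b=cam('scene'); w=cam('wrist')
A=cv2.resize(b['frame'][210:310,250:370],None,fx=3.3,fy=3.3,interpolation=cv2.INTER_CUBIC)
B=cv2.resize(w['frame'][60:310,150:450],(396,330))
cv2.imwrite('pics/f.png',np.hstack([A,B])[:,:,::-1])
```

```text
13.15 [0.57514527 0.07235581 0.02931303] [-4.77659074e-03 -4.47594841e-04 -9.99988492e-01] [-16.96818994   0.537416     3.80021121] [ 0.19330966  3.47114181 -0.06293606]
```

View pics/f.png

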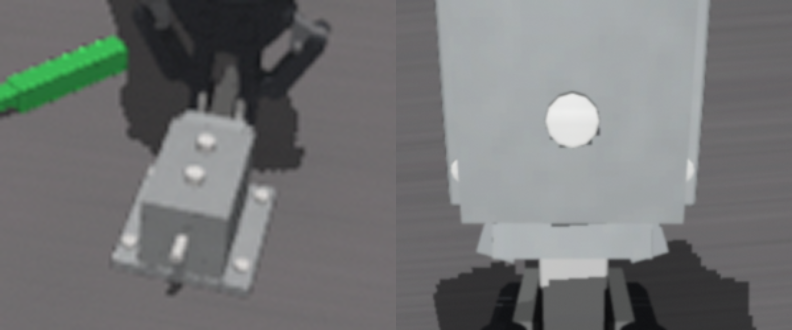

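The tail pin shows out of the holder's back at (180,245), and the tool runs straight under the lip at (573,268). The force is steady and the grip is holding, so I'm handing it in.

```bash
python3 -c "
from plant import finish_job
print(finish_job())"
```

```text
the job is handed in; nothing more can be done
None
```

The lathe tool is fully home against the pocket shoulders, still gripped at about 90 N and pressed in at about 17 N; the job was handed in at about 13 s, and the arm's path kept clear of the wrench, thick tool and jar.

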